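# Make up the oil-immersion kit and the low-power kit

## Robot

A 6-joint arm with a two-finger parallel gripper is mounted at the origin on a cart in front of the work surface, level with it; the furniture and walls round the work are solid. World frame = base frame: x ahead of the robot, y to its left, z up, the work surface at z = 0. Lengths are in mm, angles in degrees, forces in N, time in s.
With the tool pointing down it reaches from about 425 to 950 mm from the base axis. Payload 3.5 kg.
Tool frame: the origin (TCP) lies on the centre line of the jaws, within the pads' length; the fingertips stand 11 mm ahead of it and the grasp point (between the pads) lies 8 mm behind it; x points along the fingers, z is the direction in which the jaws open and shut, and the axes are right-handed (so a half turn about x gives the same grasp; the last joint's range is limited). The gripper opens to 85 mm and grips with 20 to 120 N. Pads are 22 mm wide; open, the fingers measure 114 mm over their backs; the gripper's body (76 mm by 85 mm) begins 54 mm behind the grasp point. The pads swing forward as they close: fully open they stand 13 mm farther back than shut.
Start: joints at [-72.938, 16.404, 90.338, -0, 73.258, -8.594], TCP at [292.284, -608.421, 218.725] pointing down, gripper open.
Joint ranges: [-158.93, 158.93], [-51.34, 127.21], [12.03, 142.37], [-87.48, 267.48], [13.55, 161.25], [-162.69, 162.69]. Speed limits (degrees/s): [159.86, 159.86, 180, 180, 180, 180].

## Interface

Orientations are given as a 3x3 rotation matrix whose columns are the frame's x, y, z axes.
In Python, from workcell import r gives the robot as it stands.
- The arm moves only by the tool servo_tool, never from a script. Its argument "commands" is text: rows parted by semicolons, each of 7 numbers parted by spaces: the turn, a rotation vector about the tool's x, y, z in degrees, then the shift along the tool's x, y, z in mm, then the closure in counts, from 0 (fully open) to 255 (shut). In form: wx wy wz x y z fingers; .... A call has 1 to 12 rows; each row is the pose to reach, as a shift and turn from the pose commanded when the call began, along the tool's axes at that moment; what a row does not reach only later rows make up. A row lasts 1/12 s, in which the tool goes at most 41.7 mm and 7.16 degrees, less where a joint would pass 70% of its speed; a pose out of reach is approached as far as the arm can. A call with a gripper value outside its range is refused whole. The fingers move at their own pace and stop on an object; the grip force is fixed at half the most. Time passes only in rows, so rows that repeat a pose let the fingers close. It gives the time, the measured TCP pose, the force and the opening at its end, in the units of the state.
- r.state(): the state, without advancing time (a new reading comes with each control period).
- r.grab_frame(name): name is "side" or "top"; returns (picture, depth): 384x512x3 uint8, red, green, blue; 384x512 float32, mm along the optical axis (not along the pixel's ray), 0 where there is no reading.
- r.camera_params(name): a dict with "camera_matrix" (3x3 intrinsics, pixels), "T" (4x4, takes a point from camera to world coordinates). Camera axes: x right, y down, z forward; pixel columns grow to the right and rows downward; lengths in mm; the calibration is good to about 2 mm. A picture is of the moment at which its call begins. camera_params takes no time and is no camera call.
- r.job_done(): hands the job in, once; it reports no verdict.
The state is a dict: "time": time; "q": joint angles; "dq": joint speeds; "effort": joint torques, N m; "tcp_pos": TCP position; "eef_rot": TCP orientation; "wrist_force": force on the tool from outside, world axes, zero at the start; "wrist_torque": the same for the moment, N m; "grip_width": finger opening in mm.
Only numpy, scipy, OpenCV 4.12 (cv2) and the standard library are available. Lean on these libraries where they do the work, as an engineer would, in place of code of your own. Each camera call takes 0.05 s, during which the arm holds its last target. There are 200 camera calls.

## Task

Make up two microscope kits from the stock in the middle of the bench: the oil-immersion kit in the blue tray gets the cream objective with the blue ring and the dropper bottle of oil; the low-power kit in the yellow tray gets the white objective with the yellow ring and the black eyepiece. Stand each one upright on the floor of the pocket cut to its size, and only when the eyepiece stands in its pocket slip the red dust cap over its open tube, level and fully down. The black objective with the red ring and the loupe belong to neither kit: leave them standing where they are.

Things in the scene. Friction and masses are not known exactly. Their poses are not given: they have to be found in the camera images.
- blue_tray: Fixed kit tray, 176 x 96 x 12 mm, blue rim, black foam top 12 mm above the bench, flat lug at each short end. Origin: centre of underside; x along its long side, z up. Two round pockets 8 mm deep, coloured floors 4 mm above the bench, 1.5 mm chamfers: the objective's pocket, 34 mm across, centred at x = -40 mm, y = 0; the oil bottle's pocket, 42 mm across, centred at x = +40 mm, y = 0.
- yellow_tray: Fixed kit tray, 176 x 96 x 12 mm, yellow rim, black foam top 12 mm above the bench, flat lug at each short end. Origin: centre of underside; x along its long side, z up. Two round pockets 8 mm deep, coloured floors 4 mm above the bench, 1.5 mm chamfers: the objective's pocket, 34 mm across, centred at x = +45 mm, y = 0; the eyepiece's pocket, 58 mm across, centred at x = -35 mm, y = 0.
- blue_ring_objective: Loose microscope objective standing on end, cream with a blue ring: round, 46 mm tall, 25 mm across from 6 to 28 mm above its underside, foot 20 mm across, tapering above to a 12 mm nose. About 0.13 kg. Origin: centre of its underside, z up.
- yellow_ring_objective: Loose microscope objective standing on end, white with a yellow ring: round, 42 mm tall, 25 mm across from 6 to 28 mm above its underside, foot 20 mm across, tapering above to a 12 mm nose. About 0.13 kg. Origin: centre of its underside, z up.
- oil_bottle: Loose dropper bottle of immersion oil, closed, standing: round amber body 29 mm across and 50 mm tall with a pale label, black dropper cap 18 mm across above it, 86 mm tall in all. About 0.055 kg. Origin: centre of its underside, z up.
- eyepiece: Loose black microscope eyepiece standing on its eye end with its narrower open tube up: round, 64 mm tall, 47 mm across up to 32 mm above its underside, narrowing above that to 34 mm at the rim of the tube. About 0.13 kg. Origin: centre of its underside, z up.
- dust_cap: Loose bright red plastic slip-on dust cap lying mouth down: round, 47 mm across, 11 mm tall, closed top 3 mm thick, bore 43 mm across and 8 mm deep, so that it slips loosely over the tube of the eyepiece (fully on, its lower edge is 56 mm above the eyepiece's underside). About 0.02 kg. Origin: centre of its lower edge, z up.
- red_ring_objective: Bystander: loose black microscope objective with a red ring, standing, 25 mm across, 40 mm tall. Belongs to neither kit. Origin: centre of its underside, z up.
- eye_loupe: Bystander: loose black eye loupe, standing, flared like a cup, 37 mm across, 40 mm tall. Belongs to neither kit. Origin: centre of its underside, z up.
Mind the look-alikes: they are no part of the job. There is more than one size of the oil_bottle; the job needs the largest.

How it is judged:
By the outcome, as a careful person would: the job done as asked, in the order asked, and still so for the second after the job is handed in, with the robot touching nothing.
It also fails if it takes over 131 s, if anything falls off the work surface, if the arm or the gripper's body presses on something with over 40 N, if the wrist force passes 120 N, or if a joint passes its speed limit or range.

## Working session

There is one attempt and no reset: what is moved stays moved. The work goes in short steps, Python scripts to look and compute and a tool call to move; the robot and the scene stay as the last step left them, time stands still between calls to the robot, and variables do not carry over. Pictures are saved under pics/ and viewed, about 12 in all and at most 16, crops included, and the job is handed in when it is done.

Besides the shell and the picture viewer there is one more tool, called after "Request:" as name(argument=value, ...) on one line, values as JSON. servo_tool: Moves the arm, as the interface text tells. Its arguments: {"type":"object","properties":{"commands":{"type":"string"}},"required":["commands"]}

```bash
mkdir -p pics; ls; python3 - <<'E'
from workcell import r
import cv2,numpy as np
for n in("top","side"):
    p,d=r.grab_frame(n); cv2.imwrite(f"pics/{n}0.png",p[:,:,::-1]); np.savez(f"{n}0.npz",p=p,d=d)
    c=r.camera_params(n); print(n,np.round(c["camera_matrix"],1).tolist(),np.round(c["T"],3).tolist())
s=r.state(); print(s["time"],np.round(s["tcp_pos"],1),np.round(s["eef_rot"],3).tolist(),s["grip_width"])
E
```

```text
pics
top [[417.7, 0.0, 254.4], [0.0, 417.7, 192.9], [0.0, 0.0, 1.0]] [[-0.114, -0.973, 0.199, 375.334], [-0.994, 0.111, -0.022, -17.52], [-0.001, -0.201, -0.98, 882.532], [0.0, 0.0, 0.0, 1.0]]
side [[446.7, 0.0, 251.1], [0.0, 446.7, 198.3], [0.0, 0.0, 1.0]] [[0.99, -0.096, 0.102, 447.612], [-0.138, -0.577, 0.805, -745.347], [-0.019, -0.811, -0.585, 542.695], [0.0, 0.0, 0.0, 1.0]]
0.1 [ 292.1 -607.8  217.5] [[-0.001, 0.901, 0.433], [0.002, 0.433, -0.901], [-1.0, 0.0, -0.002]] 85.47238539313967
```

View pics/top0.png

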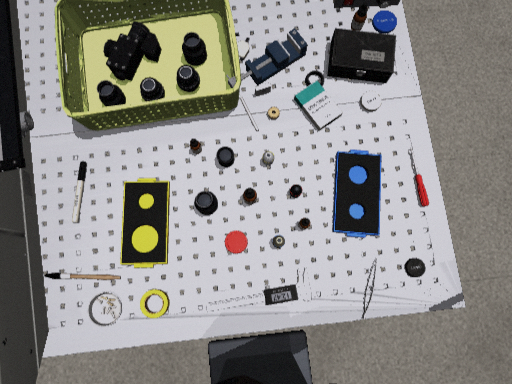

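View pics/side0.png

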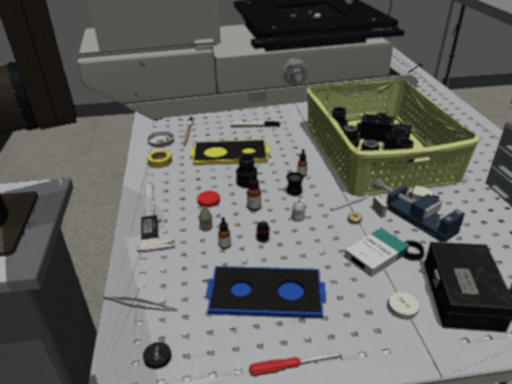

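The top view shows the yellow tray at about (146,222), the blue tray at (357,193), the eyepiece at (206,203), the cap at (236,242) and bottles at (195,146), (250,195) and (304,223). The side view agrees. I'll zoom in on the stock.

```bash
python3 - <<'E'
import cv2,numpy as np
a=cv2.imread("pics/top0.png")[130:258,178:322]; b=cv2.imread("pics/side0.png")[140:260,185:325]
A=cv2.resize(a,(400,356),interpolation=3); B=cv2.resize(b,(400,343),interpolation=3)
im=np.zeros((356,800,3),np.uint8); im[:,:400]=A; im[:343,400:]=B
cv2.imwrite("pics/z0.png",im)
E
cat > h.py <<'E'
import numpy as np,cv2
from workcell import r
def ray(n,u,v,z):
    """pixel -> world point on plane z"""
    c=r.camera_params(n);K=np.array(c["camera_matrix"]);T=np.array(c["T"])
    d=T[:3,:3]@np.linalg.solve(K,[u,v,1.]);o=T[:3,3]
    return (o+d*(z-o[2])/d[2])[:2]
def cloud(n,d):
    c=r.camera_params(n);K=np.array(c["camera_matrix"]);T=np.array(c["T"])
    v,u=np.mgrid[:d.shape[0],:d.shape[1]]
    P=np.stack([(u-K[0,2])/K[0,0]*d,(v-K[1,2])/K[1,1]*d,d],-1)
    P=P@T[:3,:3].T+T[:3,3]; P[d<=0]=np.nan
    return P
def proj(n,p):
    c=r.camera_params(n);K=np.array(c["camera_matrix"]);T=np.linalg.inv(np.array(c["T"]))
    q=K@(T[:3,:3]@np.asarray(p,float)+T[:3,3]); return q[:2]/q[2]
E
python3 - <<'E'
from h import *
# pockets: colour masks on floor z=4
for n in("top","side"):
    f=np.load(n+"0.npz"); p,d=f["p"],f["d"]; P=cloud(n,d); hsv=cv2.cvtColor(p,cv2.COLOR_RGB2HSV)
    for name,lo,hi in(("blue",(100,120,60),(125,255,255)),("yel",(24,120,90),(34,255,255)),("red",(0,150,90),(6,255,255))):
        m=cv2.inRange(hsv,lo,hi); k,l,s,c=cv2.connectedComponentsWithStats(m)
        for i in range(1,k):
            if s[i,4]>60:
                z=np.nanmedian(P[l==i][:,2]); print(n,name,s[i],np.round(c[i],1),"z",round(float(z),1),np.round(ray(n,*c[i],4 if name!="red" else 11),1))
    # blobs above bench
    h=P[:,:,2]; g=((h>18)&(h<110)&(P[:,:,0]>430)&(P[:,:,0]<800)&(abs(P[:,:,1])<230)).astype(np.uint8)
    k,l,s,c=cv2.connectedComponentsWithStats(g)
    for i in range(1,k):
        if 15<s[i,4]<1500:
            q=P[l==i]; zt=np.percentile(q[:,2],95); t=q[q[:,2]>zt-6]
            print(n,"blob",s[i],"ztop",round(float(zt),1),"topxy",np.round(np.median(t[:,:2],0),1))
E
```

```text
top blue [373  11  24  21 391] [384.7  20.9] z 12.0 [ 928.3 -387.5]
top blue [259  63  18  15 120] [267.1  70.1] z 16.6 [835.4 -98.8]
top blue [333 150  48  88 511] [355.2 196.5] z 9.9 [ 521.8 -251.1]
top blue [349 165  18  20 274] [357.4 174.5] z 2.9 [ 569.2 -263.7]
top blue [349 203  15  17 197] [356.  210.8] z 2.8 [ 490.9 -247.7]
top yel [120 178  49  90 461] [145.7 225.3] z 10.4 [510.8 198.9]
top yel [139 193  15  16 185] [145.9 200.9] z 2.7 [563.3 195.2]
top yel [132 225  26  28 585] [144.5 238.5] z 2.9 [483.3 203. ]
top yel [140 289  28  29 333] [153.9 303.2] z 16.6 [349.6 192.1]
top red [416 175  13  31 139] [421.7 190.8] z 13.1 [ 516.7 -392.1]
top red [225 231  22  22 377] [235.5 241.7] z 10.0 [454.2  13.7]
top blob [295  80  40  48 911] ztop 22.4 topxy [ 739.  -197.5]
top blob [255  82  16  10  92] ztop 31.2 topxy [784.8 -82.6]
top blob [183  85  12   7  59] ztop 41.5 topxy [798.2  80.4]
top blob [119  93   6  10  31] ztop 39.5 topxy [794.8 228. ]
top blob [190 138  11  13 112] ztop 63.5 topxy [666.9  77.3]
top blob [217 146  17  18 244] ztop 39.9 topxy [637.6  16.3]
top blo
[... 889 characters left out ...]
.3]
side red [198 191  21  14 225] [208.1 197.8] z 7.8 [453.6   2.7]
side red [250 358  50  17 451] [272.8 365.7] z 11.6 [ 515.6 -397.5]
side blob [298 149  10  21 144] ztop 59.2 topxy [666.4  74.2]
side blob [236 154  26  51 765] ztop 67.4 topxy [543.7 -31.3]
side blob [287 172  17  16 224] ztop 37.1 topxy [636.8  14.3]
side blob [374 196  14  14  98] ztop 28.0 topxy [783.4 -84.2]
side blob [293 200  13  14 148] ztop 39.0 topxy [622.8 -80.2]
side blob [199 207  14  17 170] ztop 43.0 topxy [445.  -79.3]
side blob [218 217  13  25 219] ztop 60.2 topxy [ 474.8 -135.6]
side blob [256 221  14  14 154] ztop 35.8 topxy [ 545.5 -128.8]
side blob [347 230  61  31 574] ztop 19.6 topxy [ 737.9 -200.2]
```

View pics/z0.png

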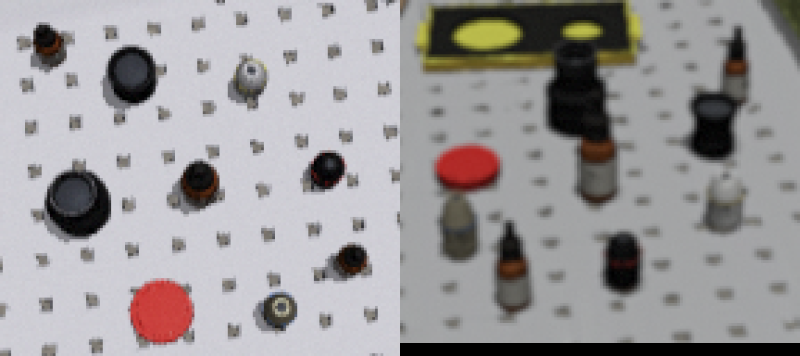

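Stock (x, y from the top view):
- **Cream/blue objective:** (445,-77).
- **White/yellow objective:** (624,-77).
- **Large oil bottle:** (545,-28), 86 mm tall. The other two bottles are about 64 mm.
- **Eyepiece:** (545,64).
- **Cap:** (454,13).
- **Leave in place:** red-ring objective at (546,-126) and loupe at (637,15).

Pockets (mean of both views):
- **Blue tray:** objective (490.5,-248.3), oil (568.7,-264.3).
- **Yellow tray:** objective (562.3,194.6), eyepiece (482.6,202.2).

I'll start with the eyepiece, with the jaws along world y.

Request:
servo_tool(commands="7 0 0 10 30 -26 30;14 0 0 20 60 -52 60;21 0 0 40 100 -85 60;25.7 0 0 50 160 -140 60;25.7 0 0 50 220 -190 60;25.7 0 0 50 270 -235 60;25.7 0 0 50 320 -280 60;25.7 0 0 50 360 -315 60;25.7 0 0 50 400 -350 60;25.7 0 0 50 440 -380 60;25.7 0 0 50 479 -413 60;25.7 0 0 50 479 -413 60")

```text
time: 1.1
tcp_pos: [488.4, -154.4, 169.5]
eef_rot: [[-0.0, 1.0, -0.001], [0.0, -0.001, -1.0], [-1.0, -0.0, -0.0]]
wrist_force: [0.9, -0.9, 0.5]
grip_width: 65.2
```

Request:
servo_tool(commands="0 0 0 15 14 -40 60;0 0 0 25 28 -80 60;0 0 0 30 42 -120 60;0 0 0 30 56 -160 60;0 0 0 30 56 -195 60;0 0 0 30 56 -218 60;0 0 0 30 56 -218 60;0 0 0 30 56 -218 60;0 0 0 30 56 -218 60;0 0 0 30 56 -218 60")

```text
time: 1.93
tcp_pos: [544.4, 60.3, 139.6]
eef_rot: [[-0.0, 1.0, -0.002], [-0.0, -0.002, -1.0], [-1.0, -0.0, 0.0]]
wrist_force: [-0.0, -0.3, 0.4]
grip_width: 65.2
```

Request:
servo_tool(commands="0 0 0 0 1 -3 60;0 0 0 30 1 -3.5 60;0 0 0 60 1 -3.5 60;0 0 0 85 1 -3.5 60;0 0 0 105 1 -3.5 60;0 0 0 119.5 1 -3.5 60;0 0 0 119.5 1 -3.5 60;0 0 0 119.5 1 -3.5 100;0 0 0 119.5 1 -3.5 150;0 0 0 119.5 1 -3.5 200;0 0 0 119.5 1 -3.5 200;0 0 0 119.5 1 -3.5 200")

```text
time: 2.93
tcp_pos: [547.0, 64.7, 21.9]
eef_rot: [[0.004, 1.0, -0.001], [-0.001, -0.001, -1.0], [-1.0, 0.004, 0.001]]
wrist_force: [0.5, -1.3, 2.3]
grip_width: 40.5
```

```bash
cat >> h.py <<'E'
def look(name,n,box,s=3):
    p,d=r.grab_frame(n); x0,y0,x1,y1=box
    cv2.imwrite(f"pics/{name}.png",cv2.resize(p[y0:y1,x0:x1,::-1],None,fx=s,fy=s,interpolation=cv2.INTER_CUBIC)); return p,d
E
python3 -c "
from h import *
look('g1','side',(150,80,350,260),4)
s=r.state();print(s['tcp_pos'],s['grip_width'],s['wrist_force'])"
```

```text
[546.97008522  64.68119893  21.91012003] 40.59724261205688 [ 0.93187489 -0.36549038  3.59436384]
```

View pics/g1.png

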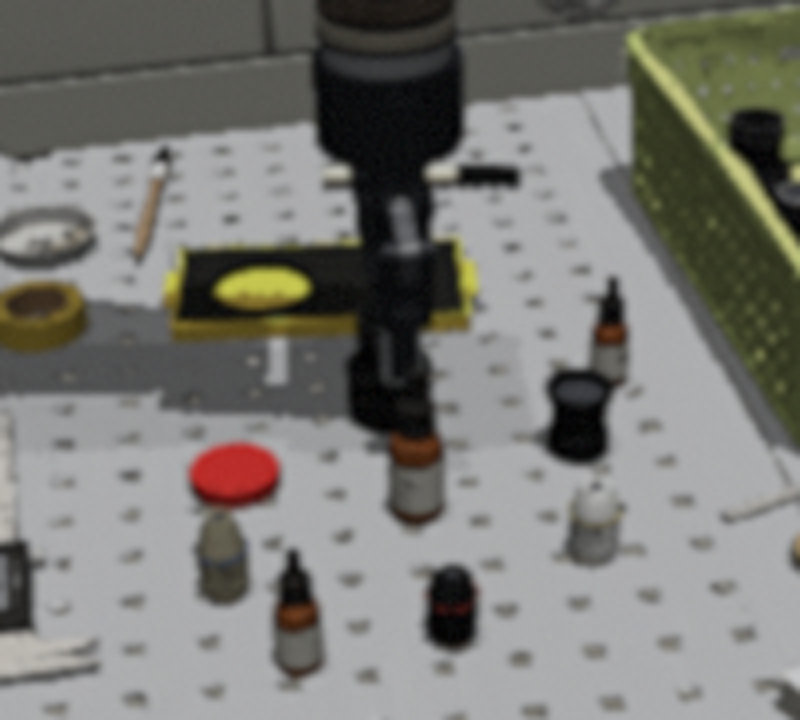

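```bash
python3 - <<'E'
from h import *
p,d=look('x','side',(150,80,350,260),1)
P=cloud('side',d)
q=P[(abs(P[:,:,0]-546)<9)&(P[:,:,1]>30)&(P[:,:,1]<75)&(P[:,:,2]<110)]
for z in range(0,110,5):
    m=q[abs(q[:,2]-z)<2.5]
    if len(m): print(z,len(m),np.round([m[:,1].min(),np.median(m[:,1]),m[:,1].max()],1))
s=r.state();print(s['tcp_pos'],s['grip_width'],s['wrist_force'],s['q'])
E
```

```text
0 3 [40.2 41.  42. ]
5 4 [40.2 41.1 42.6]
10 4 [39.4 41.2 43.3]
15 6 [39.4 42.7 44. ]
20 3 [39.7 42.2 42.3]
25 13 [37.6 41.  42.5]
30 8 [37.4 40.6 42.7]
35 4 [35.6 37.8 38.5]
40 8 [31.4 32.7 38.5]
45 13 [30.3 33.3 38.8]
50 10 [30.3 31.3 39.2]
55 11 [30.1 31.5 38.3]
60 19 [30.3 31.2 38.7]
65 11 [30.2 31.3 37.4]
70 2 [30.5 30.7 30.9]
100 1 [41.5 41.5 41.5]
[546.98672942  64.69395718  21.90793789] 40.631337534938716 [ 1.23674014 -2.26509309  4.39361201] [-3.79935120e+00  1.51200493e+01  1.14931354e+02 -2.96619467e-02
  4.97363743e+01  8.62485292e+01]
```

```bash
python3 - <<'E'
from h import *
p,d=look('x','side',(150,80,350,260),1)
P=cloud('side',d)
print(proj('side',[547,40,11]),proj('side',[547,40,36]),proj('side',[547,36,84]))
for u in (246,250,254):
  for v in range(110,190,2): print(v,np.round(P[v,u],0).tolist(),p[v,u].tolist(),end=' | ')
  print()
E
```

```text
[250.86236099 183.55422521] [250.63900408 173.67339333] [250.45951992 154.79149062]
110 [540.0, 29.0, 186.0] [14, 17, 15] | 112 [nan, nan, nan] [13, 14, 14] | 114 [539.0, 29.0, 178.0] [12, 15, 14] | 116 [539.0, 27.0, 175.0] [8, 10, 10] | 118 [539.0, 28.0, 170.0] [10, 12, 14] | 120 [539.0, 26.0, 167.0] [8, 10, 11] | 122 [539.0, 26.0, 162.0] [14, 13, 15] | 124 [539.0, 28.0, 158.0] [12, 12, 12] | 126 [538.0, 26.0, 154.0] [14, 16, 17] | 128 [539.0, 28.0, 149.0] [24, 24, 26] | 130 [538.0, 25.0, 146.0] [25, 26, 29] | 132 [538.0, 24.0, 142.0] [27, 27, 29] | 134 [538.0, 23.0, 138.0] [16, 16, 17] | 136 [538.0, 24.0, 134.0] [11, 11, 13] | 138 [538.0, 29.0, 127.0] [10, 11, 12] | 140 [538.0, 34.0, 120.0] [23, 25, 26] | 142 [535.0, 1.0, 133.0] [47, 49, 51] | 144 [534.0, 1.0, 129.0] [23, 23, 26] | 146 [535.0, 3.0, 123.0] [12, 13, 15] | 148 [535.0, 7.0, 117.0] [13, 14, 15] | 150 [535.0, 5.0, 114.0] [10, 11, 11] | 152 [535.0, 7.0, 108.0] [11, 11, 13] | 154 [535.0, 10.0, 102.0] [13, 14, 15] | 156 [535.0, 10.0, 97.0] [8, 12, 11] | 158 [535.0, 8.0, 94.0] [13, 12, 14] | 160 [535.0, 10.0, 88.0] [6, 7, 10
[... 2988 characters left out ...]
.0, 4.0, 104.0] [9, 9, 12] | 156 [552.0, 22.0, 89.0] [16, 20, 19] | 158 [551.0, 15.0, 88.0] [18, 18, 22] | 160 [551.0, 13.0, 85.0] [15, 14, 16] | 162 [551.0, 13.0, 80.0] [39, 41, 35] | 164 [553.0, 29.0, 66.0] [62, 64, 63] | 166 [553.0, 30.0, 60.0] [55, 56, 56] | 168 [553.0, 32.0, 54.0] [42, 43, 44] | 170 [553.0, 29.0, 51.0] [42, 41, 42] | 172 [545.0, -26.0, 81.0] [39, 38, 37] | 174 [544.0, -31.0, 80.0] [19, 17, 16] | 176 [544.0, -30.0, 75.0] [10, 11, 10] | 178 [544.0, -35.0, 74.0] [11, 12, 11] | 180 [544.0, -31.0, 67.0] [25, 23, 25] | 182 [544.0, -35.0, 64.0] [30, 28, 27] | 184 [543.0, -36.0, 61.0] [13, 12, 11] | 186 [543.0, -36.0, 56.0] [15, 14, 13] | 188 [543.0, -37.0, 52.0] [21, 21, 20] |
```

```bash
python3 - <<'E'
from h import *
p,d=r.grab_frame('side')
g=np.clip(p[100:200,200:300].astype(float)*3,0,255).astype(np.uint8)
a=cv2.resize(g[:,:,::-1],None,fx=5,fy=5,interpolation=cv2.INTER_CUBIC)
cv2.imwrite('pics/g2.png',a)
E
```

```text
(no output)
```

View pics/g2.png

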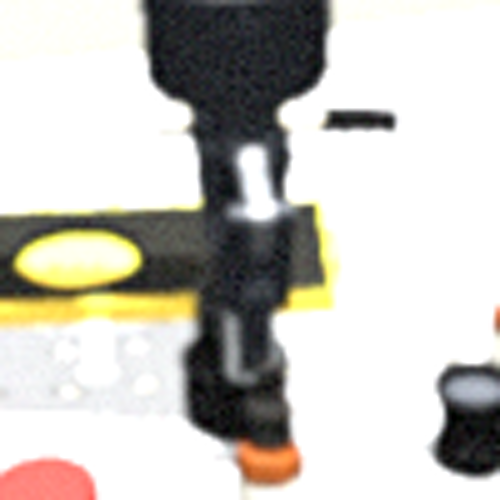

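The finger tips sit near z≈37, which is higher than I expected. They grip the tapered part of the eyepiece (40.6 mm). I'll open, go 10 mm lower and grip again.

Request:
servo_tool(commands="0 0 0 0 0 0 60;0 0 0 0 0 0 60;0 0 0 0 0 0 60;0 0 0 4 -1 0 60;0 0 0 8 -1 0 60;0 0 0 10 -1 0 60;0 0 0 10 -1 0 60;0 0 0 10 -1 0 100;0 0 0 10 -1 0 150;0 0 0 10 -1 0 200;0 0 0 10 -1 0 200;0 0 0 10 -1 0 200")

```text
time: 4.13
tcp_pos: [545.0, 64.9, 10.7]
eef_rot: [[0.001, 1.0, -0.001], [-0.0, -0.001, -1.0], [-1.0, 0.001, 0.0]]
wrist_force: [0.7, 0.9, 1.5]
grip_width: 43.7
```

```bash
cat >> h.py <<'E'
def tip(x,y0,y1,zmax=110):
    "side-view profile of what stands at x, between y0 and y1"
    p,d=r.grab_frame('side'); P=cloud('side',d)
    q=P[(abs(P[:,:,0]-x)<9)&(P[:,:,1]>y0)&(P[:,:,1]<y1)&(P[:,:,2]<zmax)]
    for z in range(0,zmax,5):
        m=q[abs(q[:,2]-z)<2.5]
        if len(m): print(z,len(m),np.round(np.percentile(m[:,1],[5,50,95]),1).tolist(),end=' | ')
    print()
E
python3 - <<'E'
from h import *
tip(546,0,75)
s=r.state();print(s['tcp_pos'],s['grip_width'],s['wrist_force'])
E
```

```text
0 2 [39.2, 41.5, 43.9] | 5 6 [39.1, 41.2, 43.7] | 10 3 [39.5, 40.8, 41.0] | 15 6 [39.1, 42.1, 44.1] | 25 3 [34.3, 35.5, 36.2] | 30 5 [29.1, 30.6, 32.2] | 35 11 [27.2, 30.2, 34.2] | 40 7 [27.1, 28.3, 30.3] | 45 10 [28.0, 29.3, 34.3] | 50 24 [25.5, 29.4, 37.1] | 55 12 [28.0, 29.2, 30.8] | 60 2 [28.4, 28.5, 28.5] | 70 12 [10.2, 12.0, 13.0] | 75 30 [8.7, 11.2, 27.6] | 80 17 [8.7, 13.5, 18.1] | 85 3 [6.7, 6.8, 9.7] | 90 11 [3.3, 4.9, 6.3] | 95 17 [3.0, 4.0, 6.2] | 100 22 [0.9, 3.4, 6.4] | 105 10 [0.3, 1.9, 23.1] | 
[545.01639709  64.93451132  10.7365944 ] 44.09531308557987 [ 0.54443217 -0.43340195  2.11142131]
```

Request:
servo_tool(commands="0 0 0 0 0 0 60;0 0 0 0 0 0 60;0 0 0 0 0 0 60;0 0 0 4 0 0 60;0 0 0 8 0 0 60;0 0 0 10 0 0 60;0 0 0 10 0 0 60;0 0 0 10 0 0 100;0 0 0 10 0 0 150;0 0 0 10 0 0 200;0 0 0 10 0 0 200;0 0 0 10 0 0 200")

```text
time: 5.18
tcp_pos: [544.8, 65.0, 0.6]
eef_rot: [[0.001, 1.0, -0.001], [-0.0, -0.001, -1.0], [-1.0, 0.001, 0.0]]
wrist_force: [0.4, 0.6, 0.5]
grip_width: 44.5
```

```bash
python3 - <<'E'
from h import *
tip(546,0,75)
p,d=r.grab_frame('side')
g=np.clip(p[100:200,200:300].astype(float)*3,0,255).astype(np.uint8)
cv2.imwrite('pics/g3.png',cv2.resize(g[:,:,::-1],None,fx=5,fy=5,interpolation=cv2.INTER_CUBIC))
s=r.state();print(s['tcp_pos'],s['grip_width'],s['wrist_force'])
E
```

```text
0 3 [40.8, 41.0, 43.0] | 5 5 [39.4, 42.0, 43.3] | 15 3 [35.6, 36.1, 36.1] | 20 1 [29.6, 29.6, 29.6] | 25 4 [27.0, 30.0, 31.4] | 30 6 [28.3, 29.3, 29.8] | 35 11 [27.3, 28.5, 31.0] | 40 13 [26.6, 29.0, 34.3] | 45 5 [27.5, 28.1, 28.2] | 50 4 [26.8, 27.6, 28.0] | 60 9 [9.7, 11.1, 24.9] | 65 31 [8.6, 11.0, 25.5] | 70 20 [7.7, 13.9, 19.8] | 75 2 [7.2, 9.0, 10.8] | 80 10 [3.6, 5.0, 6.5] | 85 19 [1.7, 3.6, 6.1] | 90 21 [1.0, 3.5, 6.4] | 95 10 [0.7, 1.6, 3.0] | 100 7 [0.0, 1.4, 34.5] | 105 5 [6.2, 29.5, 29.8] | 
[544.82169734  64.93376565   0.59654235] 44.94058019796577 [0.30979298 0.29021418 1.31785381]
```

View pics/g3.png

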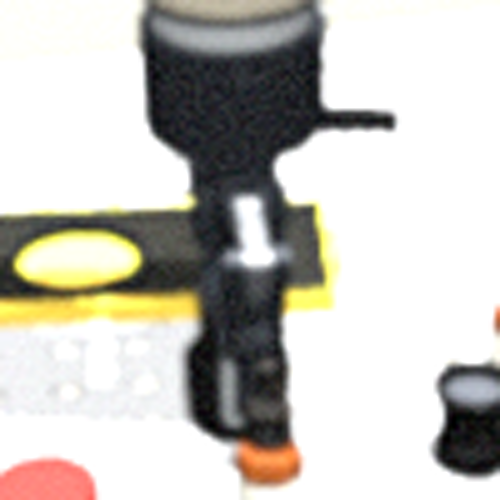

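The width stays near 44.5 at this lower position, so the pads are on the cylinder, with tips about 16 mm above the bench. Now lift and carry to the yellow tray.

Request:
servo_tool(commands="0 0 0 -5 0 0 200;0 0 0 -20 0 0 200;0 0 0 -45 0 0 200;0 0 0 -70 -4 -10 200;0 0 0 -85 -14 -30 200;0 0 0 -90 -26 -56 200;0 0 0 -90 -38 -84 200;0 0 0 -90 -50 -110 200;0 0 0 -90 -58 -128 200;0 0 0 -90 -62 -137 200;0 0 0 -90 -62 -137 200;0 0 0 -90 -62 -137 200")

```text
time: 6.28
tcp_pos: [482.4, 201.8, 90.1]
eef_rot: [[-0.0, 1.0, 0.0], [-0.001, 0.0, -1.0], [-1.0, -0.0, 0.001]]
wrist_force: [-0.0, -0.7, -1.2]
grip_width: 44.6
```

```bash
python3 - <<'E'
from h import *
look('c1','side',(170,80,300,200),4)
s=r.state();print(s['tcp_pos'],s['grip_width'],s['wrist_force'])
E
```

```text
[482.831983   201.36195382  90.19540665] 44.5521082766258 [ 0.44290379 -0.0656984  -1.95561761]
```

View pics/c1.png

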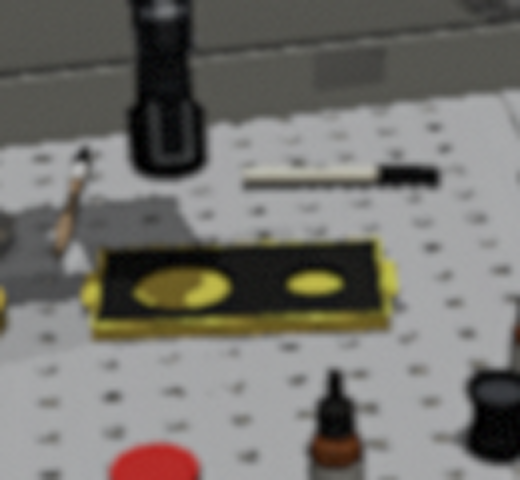

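Request:
servo_tool(commands="0 0 0 15 0 0 200;0 0 0 35 0 0 200;0 0 0 55 0 0 200;0 0 0 70 0 0 200;0 0 0 80 0 0 200;0 0 0 83 0 0 200;0 0 0 85 0 0 200;0 0 0 85.5 0 0 200;0 0 0 85.5 0 0 200")

```text
time: 7.08
tcp_pos: [483.5, 202.0, 5.6]
eef_rot: [[0.002, 1.0, -0.001], [0.0, -0.001, -1.0], [-1.0, 0.002, -0.0]]
wrist_force: [1.0, -0.2, -0.7]
grip_width: 44.6
```

```bash
python3 - <<'E'
from h import *
tip(482,140,215)
s=r.state();print(s['tcp_pos'],s['grip_width'],s['wrist_force'])
E
```

```text
0 16 [151.5, 154.1, 163.2] | 5 34 [151.5, 157.2, 180.6] | 10 35 [152.6, 167.7, 180.5] | 15 4 [171.4, 175.5, 178.2] | 20 12 [169.3, 171.4, 174.6] | 25 9 [164.5, 167.3, 171.3] | 30 17 [162.3, 166.4, 173.3] | 35 12 [164.5, 166.1, 171.8] | 40 17 [163.4, 166.0, 171.2] | 45 15 [163.0, 165.8, 174.1] | 50 12 [163.1, 167.2, 170.7] | 55 4 [164.8, 165.5, 165.6] | 60 1 [189.0, 189.0, 189.0] | 65 15 [146.5, 148.9, 171.8] | 70 22 [145.0, 149.4, 168.1] | 75 14 [145.2, 150.5, 155.5] | 80 3 [142.6, 143.0, 143.9] | 85 9 [141.6, 142.6, 144.4] | 90 9 [140.0, 141.5, 142.3] | 95 9 [141.3, 141.7, 145.9] | 100 3 [141.1, 144.3, 144.9] | 105 1 [142.5, 142.5, 142.5] | 
[483.51084616 202.08361346   5.80641193] 44.62548979756024 [ 0.47578268  0.95084646 -0.93794027]
```

Lower another 0.8 mm, release, rise and head for the cap at (454.5,13).

Request:
servo_tool(commands="0 0 0 0.8 0 0 200;0 0 0 0.8 0 0 170;0 0 0 0.8 0 0 120;0 0 0 0.8 0 0 60;0 0 0 0.8 0 0 60;0 0 0 0.8 0 0 60;0 0 0 -30 0 0 60;0 0 0 -65 0 0 60;0 0 0 -100 0 0 60;0 0 0 -115 -8 20 60;0 0 0 -115 -18 50 60;0 0 0 -115 -28 88 60")

```text
time: 8.13
tcp_pos: [455.5, 114.3, 122.1]
eef_rot: [[0.005, 1.0, 0.003], [0.0, 0.003, -1.0], [-1.0, 0.005, -0.0]]
wrist_force: [0.2, -0.5, 0.0]
grip_width: 65.3
```

Request:
servo_tool(commands="0 0 0 0 0 35 60;0 0 0 0 0 70 60;0 0 0 0 0 90 60;0 0 0 10 0 101 60;0 0 0 20 0 101 60;0 0 0 20 0 101 60;0 0 0 20 0 101 60")

```text
time: 8.72
tcp_pos: [453.1, 14.2, 98.1]
eef_rot: [[-0.004, 1.0, 0.0], [0.001, 0.0, -1.0], [-1.0, -0.004, -0.001]]
wrist_force: [0.3, 0.3, -0.0]
grip_width: 64.9
```

```bash
python3 - <<'E'
from h import *
p,d=look('c2','side',(170,100,300,220),4)
P=cloud('side',d)
h=P[:,:,2]; g=(h>40)&(h<85)&(abs(P[:,:,0]-483)<40)&(abs(P[:,:,1]-202)<40)
q=P[g]; t=q[q[:,2]>np.percentile(q[:,2],95)-5]; print(len(q),np.percentile(q[:,2],95),t.min(0),t.max(0))
s=r.state();print(s['time'],s['tcp_pos'],s['grip_width'],s['wrist_force'])
E
```

```text
154 63.47240571427205 [472.72052417 182.10104212  58.65801113] [497.86802887 218.72720653  64.71748947]
8.7667 [453.74310442  14.25582939  98.79839615] 65.5683029744681 [-0.58258501 -0.50331182 -0.61886147]
```

View pics/c2.png

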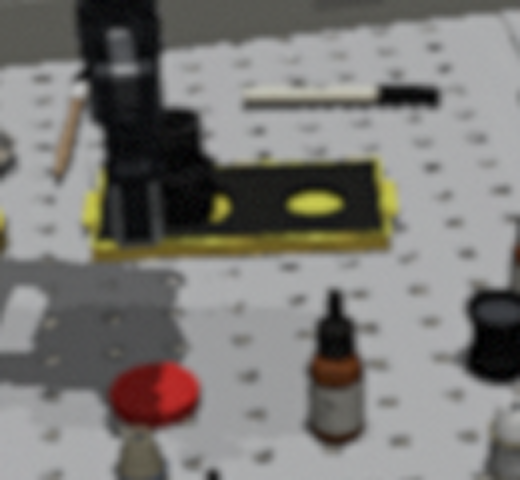

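Eyepiece stands in its pocket, with its top at about 67 mm. Now down to the cap.

Request:
servo_tool(commands="0 0 0 25 1 0.5 60;0 0 0 55 1 0.5 60;0 0 0 80 1 0.5 60;0 0 0 97 1 0.5 60;0 0 0 105 1 0.5 60;0 0 0 109 1 0.5 60;0 0 0 109 1 0.5 60;0 0 0 109 1 0.5 60")

```text
time: 9.43
tcp_pos: [456.4, 12.8, -8.3]
eef_rot: [[0.002, 1.0, 0.0], [-0.0, 0.0, -1.0], [-1.0, 0.002, 0.0]]
wrist_force: [-0.2, 0.1, -0.1]
grip_width: 65.2
```

```bash
python3 - <<'E'
from h import *
p,d=r.grab_frame('side')
g=np.clip(p[130:230,160:260].astype(float)*2,0,255).astype(np.uint8)
cv2.imwrite('pics/c3.png',cv2.resize(g[:,:,::-1],None,fx=5,fy=5,interpolation=cv2.INTER_CUBIC))
tip(453,-60,60)
s=r.state();print(s['time'],s['tcp_pos'],s['grip_width'],s['wrist_force'])
E
```

```text
0 14 [-50.0, -31.3, -13.2] | 5 5 [-20.9, -4.9, 11.2] | 10 12 [-28.8, -26.8, 5.5] | 15 9 [-33.6, -32.4, -27.3] | 20 19 [-36.2, -32.9, -25.7] | 25 12 [-36.1, -33.7, -26.7] | 30 20 [-36.4, -34.1, -26.8] | 35 18 [-34.9, -32.3, -28.2] | 40 12 [-36.1, -35.1, -29.7] | 45 1 [-35.5, -35.5, -35.5] | 55 8 [-51.6, -50.7, 10.7] | 60 36 [-53.3, -50.6, -27.6] | 65 31 [-53.8, -48.5, -41.6] | 70 7 [-55.0, -53.1, -48.2] | 75 7 [-54.5, -52.8, -52.1] | 80 20 [-55.2, -53.8, -52.2] | 85 22 [-56.0, -54.4, -48.4] | 90 20 [-55.9, -54.6, -49.4] | 95 24 [-56.6, -55.3, -27.8] | 100 25 [-56.7, -54.7, -24.7] | 105 35 [-56.8, -55.5, -9.2] | 
9.5333 [456.71822327  12.48600151  -7.88555093] 65.57690925515101 [0.12314246 0.11649561 1.35457299]
```

View pics/c3.png

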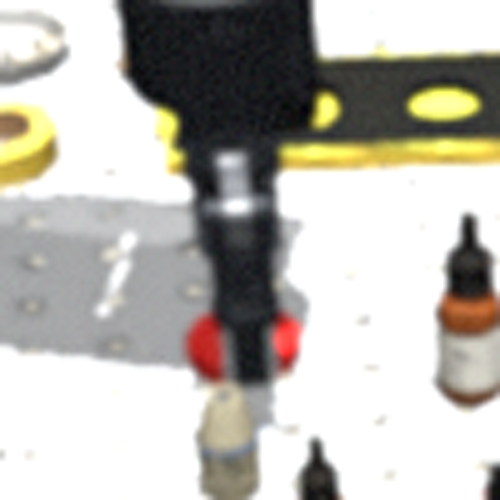

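Request:
servo_tool(commands="0 0 0 2 -1 0 60;0 0 0 3 -1 0 60;0 0 0 3 -1 0 60;0 0 0 3 -1 0 80;0 0 0 3 -1 0 100;0 0 0 3 -1 0 120;0 0 0 3 -1 0 150;0 0 0 3 -1 0 180;0 0 0 3 -1 0 180")

```text
time: 10.28
tcp_pos: [454.5, 12.4, -11.5]
eef_rot: [[-0.001, 1.0, -0.001], [0.0, -0.001, -1.0], [-1.0, -0.001, -0.0]]
wrist_force: [-1.4, -0.1, 5.8]
grip_width: 44.8
```

```bash
python3 - <<'E'
from h import *
tip(453,-60,60)
s=r.state();print(s['time'],s['tcp_pos'],s['grip_width'],s['wrist_force'])
E
```

```text
0 15 [-58.1, -38.8, -15.3] | 5 7 [-22.6, -19.3, -18.0] | 10 14 [-24.7, -22.9, -17.1] | 15 18 [-26.4, -23.2, -17.5] | 20 20 [-25.4, -23.5, -16.3] | 25 14 [-26.0, -23.9, -16.8] | 30 19 [-26.0, -23.6, -17.5] | 35 9 [-26.7, -24.9, -23.3] | 45 1 [-40.4, -40.4, -40.4] | 50 16 [-43.1, -41.1, -40.1] | 55 41 [-43.0, -38.9, -29.2] | 60 5 [-45.6, -45.3, -39.2] | 65 6 [-47.2, -46.0, -44.8] | 70 14 [-49.2, -47.7, -45.8] | 75 17 [-50.4, -49.1, -48.1] | 80 22 [-52.3, -49.6, -43.1] | 85 26 [-53.0, -51.0, -16.5] | 90 17 [-54.8, -53.4, -21.1] | 95 30 [-56.7, -54.7, -23.8] | 100 51 [-56.4, -51.2, -28.4] | 105 49 [-52.6, -33.7, -27.5] | 
10.3333 [454.50131342  12.45384619 -11.47713018] 44.38356221156424 [-1.73674397 -0.61182436  6.05248544]
```

Request:
servo_tool(commands="0 0 0 -4 0 0 180;0 0 0 -15 0 0 180;0 0 0 -35 0 0 180;0 0 0 -60 0 0 180;0 0 0 -85 0 0 180;0 0 0 -102 0 0 180;0 0 0 -110 0 0 180;0 0 0 -110 0 0 180;0 0 0 -110 0 0 180")

```text
time: 11.08
tcp_pos: [454.3, 12.6, 97.8]
eef_rot: [[0.0, 1.0, -0.001], [-0.0, -0.001, -1.0], [-1.0, 0.0, 0.0]]
wrist_force: [0.3, 0.5, -0.6]
grip_width: 44.0
```

```bash
python3 - <<'E'
from h import *
pt,d=r.grab_frame('top'); P=cloud('top',d)
ps,ds=r.grab_frame('side'); Q=cloud('side',ds)
for n,C in(('top',P),('side',Q)):
    h=C[:,:,2]; g=(h>56)&(h<75)&(abs(C[:,:,0]-483)<35)&(abs(C[:,:,1]-202)<35)
    v,u=np.nonzero(g); q=C[g]
    print(n,len(q),(u.min(),u.max(),v.min(),v.max()),np.round(ray(n,(u.min()+u.max())/2,(v.min()+v.max())/2,68),1),np.round(np.percentile(q,[2,50,98],axis=0),1).tolist())
a=cv2.resize(pt[170:270,90:250,::-1],(800,500),interpolation=2);cv2.imwrite('pics/t1.png',np.clip(a*1.6,0,255).astype(np.uint8)[:, :400])
b=cv2.resize(ps[100:220,150:300,::-1],(400,320),interpolation=2)
im=np.zeros((500,800,3),np.uint8);im[:,:400]=np.clip(a[:,:400]*1.6,0,255);im[:320,400:]=np.clip(b*1.8,0,255);cv2.imwrite('pics/t1.png',im)
s=r.state();print(s['time'],s['tcp_pos'],s['grip_width'],s['wrist_force'])
E
```

```text
top 106 (np.int64(129), np.int64(146), np.int64(228), np.int64(244)) [481.8 200.3] [[466.3, 185.2, 56.2], [483.4, 202.4, 64.3], [497.9, 217.4, 68.5]]
side 67 (np.int64(210), np.int64(220), np.int64(127), np.int64(136)) [484.6 182.1] [[472.8, 181.3, 56.7], [486.6, 190.0, 60.3], [497.2, 219.6, 65.2]]
11.1833 [453.23058324  12.74966062  96.36310678] 44.36409141036491 [ 0.0847554  -0.31714882 -0.06172334]
```

View pics/t1.png

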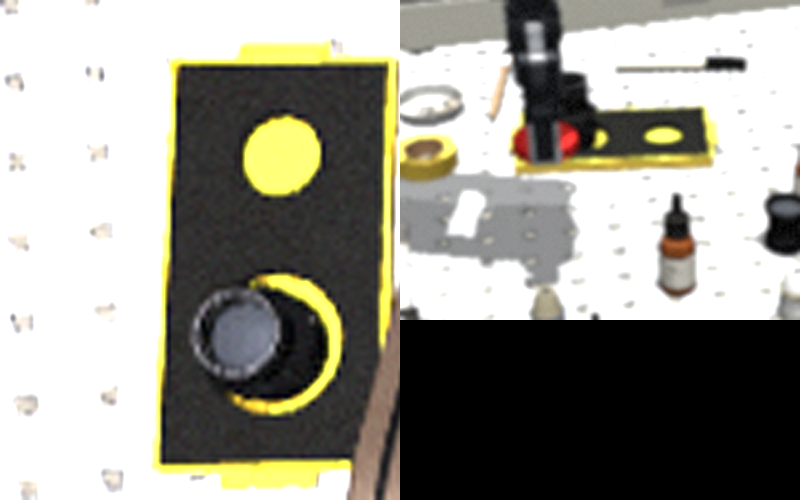

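Request:
servo_tool(commands="0 0 0 0 2 -12 180;0 0 0 0 6 -36 180;0 0 0 0 10 -66 180;0 0 0 0 15 -98 180;0 0 0 0 20 -130 180;0 0 0 0 24 -158 180;0 0 0 0 27 -178 180;0 0 0 0 28.5 -189 180;0 0 0 10 28.5 -189 180;0 0 0 20 28.5 -189 180;0 0 0 20 28.5 -189 180;0 0 0 20 28.5 -189 180")

```text
time: 12.18
tcp_pos: [481.6, 200.1, 75.7]
eef_rot: [[-0.004, 1.0, -0.002], [-0.001, -0.002, -1.0], [-1.0, -0.004, 0.001]]
wrist_force: [0.3, -1.1, -0.4]
grip_width: 44.1
```

```bash
python3 - <<'E'
from h import *
ps,ds=r.grab_frame('side'); pt,dt=r.grab_frame('top')
for n,p,d in(('side',ps,ds),('top',pt,dt)):
    C=cloud(n,d);hsv=cv2.cvtColor(p,cv2.COLOR_RGB2HSV);m=cv2.inRange(hsv,(0,140,60),(7,255,255))>0
    m&=(abs(C[:,:,0]-483)<40)&(abs(C[:,:,1]-202)<45); v,u=np.nonzero(m)
    if len(u): print(n,len(u),u.min(),u.max(),v.min(),v.max(),np.round(np.percentile(C[m],[3,50,97],axis=0),1).tolist())
b=cv2.resize(ps[90:190,160:285,::-1],(750,600),interpolation=2);cv2.imwrite('pics/t2.png',np.clip(b*2.,0,255).astype(np.uint8))
s=r.state();print(s['time'],s['tcp_pos'],s['grip_width'],s['wrist_force'])
E
```

```text
side 48 204 221 116 124 [[461.7, 175.1, 89.5], [469.4, 190.6, 94.1], [500.5, 206.5, 97.9]]
top 65 134 144 237 246 [[460.6, 182.0, 91.7], [467.7, 192.2, 97.5], [473.2, 200.2, 100.2]]
12.2833 [482.87495977 200.46350463  77.37031328] 44.183065514353814 [ 0.07875276 -0.22768116  0.73723337]
```

View pics/t2.png

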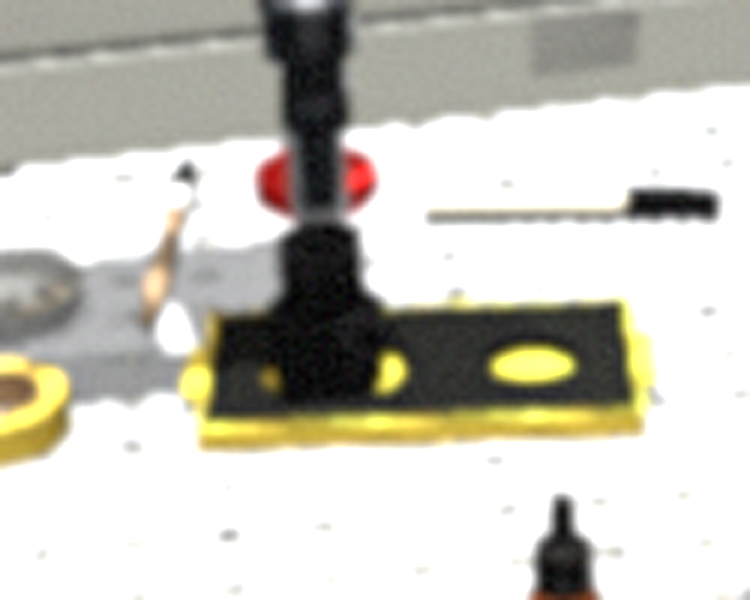

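Request:
servo_tool(commands="0 0 0 4 1 -0.5 180;0 0 0 9 1 -0.5 180;0 0 0 13 1 -0.5 180;0 0 0 17 1 -0.5 180;0 0 0 20 1 -0.5 180;0 0 0 23 1 -0.5 180;0 0 0 25 1 -0.5 180;0 0 0 26 1 -0.5 180;0 0 0 27 1 -0.5 180;0 0 0 27 1 -0.5 180;0 0 0 27 1 -0.5 180")

```text
time: 13.2
tcp_pos: [484.1, 202.1, 50.9]
eef_rot: [[0.0, 1.0, -0.001], [0.0, -0.001, -1.0], [-1.0, 0.0, -0.0]]
wrist_force: [-0.1, -0.7, -0.1]
grip_width: 44.3
```

```bash
cat >> h.py <<'E'
def capz(n='side'):
    p,d=r.grab_frame(n);C=cloud(n,d);hsv=cv2.cvtColor(p,cv2.COLOR_RGB2HSV);m=cv2.inRange(hsv,(0,140,60),(7,255,255))>0
    m&=(abs(C[:,:,0]-483)<40)&(abs(C[:,:,1]-202)<45); v,u=np.nonzero(m)
    print(n,len(u),u.min(),u.max(),v.min(),v.max(),np.round(np.percentile(C[m],[3,50,97],axis=0),1).tolist()); return p,C,m
def st():
    s=r.state();print(round(s['time'],2),np.round(s['tcp_pos'],1),round(s['grip_width'],1),np.round(s['wrist_force'],1))
E
python3 - <<'E'
from h import *
capz(); st()
E
```

```text
side 50 206 223 126 134 [[464.4, 180.6, 62.6], [470.6, 191.1, 69.0], [503.1, 209.2, 71.0]]
13.25 [484.1 202.1  50.9] 44.2 [-0.2 -0.6  0.3]
```

Request:
servo_tool(commands="0 0 0 0.7 0 0 180;0 0 0 1.4 0 0 180;0 0 0 2 0 0 180;0 0 0 2 0 0 180;0 0 0 2 0 0 180")

```text
time: 13.67
tcp_pos: [484.0, 202.0, 48.7]
eef_rot: [[-0.0, 1.0, -0.001], [0.0, -0.001, -1.0], [-1.0, -0.0, -0.0]]
wrist_force: [0.7, 0.3, -0.2]
grip_width: 44.2
```

Request:
servo_tool(commands="0 0 0 0.7 0 0 180;0 0 0 1.4 0 0 180;0 0 0 2 0 0 180;0 0 0 2 0 0 180;0 0 0 2 0 0 180")

```text
time: 14.08
tcp_pos: [484.9, 202.2, 48.3]
eef_rot: [[0.001, 1.0, -0.001], [0.0, -0.001, -1.0], [-1.0, 0.001, -0.0]]
wrist_force: [-1.4, 0.2, 7.1]
grip_width: 44.2
```

Contact comes at the expected height (48.3, 7 N). Release and rise.

Request:
servo_tool(commands="0 0 0 -1 0 0 180;0 0 0 -1 0 0 150;0 0 0 -1 0 0 110;0 0 0 -1 0 0 60;0 0 0 -1 0 0 60;0 0 0 -1 0 0 60;0 0 0 -15 0 0 60;0 0 0 -40 0 0 60;0 0 0 -65 0 20 60;0 0 0 -75 10 55 60;0 0 0 -75 25 95 90;0 0 0 -75 35 130 115")

```text
time: 15.08
tcp_pos: [520.3, 70.6, 123.4]
eef_rot: [[0.004, 1.0, 0.001], [-0.0, 0.001, -1.0], [-1.0, 0.004, 0.0]]
wrist_force: [0.5, -0.0, 0.1]
grip_width: 47.1
```

```bash
python3 - <<'E'
from h import *
p,C,m=capz('top'); ps,Cs,ms=capz(); st()
a=cv2.resize(p[200:270,100:180,::-1],(400,350),interpolation=2);b=cv2.resize(ps[110:180,180:260,::-1],(400,350),interpolation=2)
cv2.imwrite('pics/t3.png',np.clip(np.hstack([a,b])*1.5,0,255).astype(np.uint8))
for X,k in((C,m),(Cs,ms)):
    q=X[k]; q=q[q[:,2]>np.median(q[:,2])-5]; A=np.c_[q[:,:2]-q[:,:2].mean(0),np.ones(len(q))]; print(np.round(np.linalg.lstsq(A,q[:,2],rcond=None)[0],3),np.round(q.mean(0),1))
E
```

```text
Traceback (most recent call last):
  File "h.py", line 31, in capz
    print(n,len(u),u.min(),u.max(),v.min(),v.max(),np.round(np.percentile(C[m],[3,50,97],axis=0),1).tolist()); return p,C,m
                   ~~~~~^^
ValueError: zero-size array to reduction operation minimum which has no identity
```

Request:
servo_tool(commands="0 0 0 0 15 20 115;0 0 0 0 30 45 115;0 0 0 0 50 75 115;0 0 0 0 70 105 115;0 0 0 0 90 130 115;0 0 0 0 103 147 115;0 0 0 0 103 147 115;0 0 0 0 103 147 115;0 0 0 0 103 147 115")

```text
time: 15.88
tcp_pos: [621.0, -74.3, 121.0]
eef_rot: [[-0.002, 1.0, -0.001], [0.001, -0.001, -1.0], [-1.0, -0.002, -0.001]]
wrist_force: [0.0, -0.2, 0.4]
grip_width: 47.1
```

```bash
python3 - <<'E'
from h import *
st()
ps,Cs,ms=capz()
p,C,m=None,None,None
try: p,C,m=capz('top')
except Exception: p,_=r.grab_frame('top')
a=cv2.resize(p[150:270,90:250,::-1],(480,360),interpolation=2);b=cv2.resize(ps[110:180,180:244,::-1],(320,350),interpolation=2)
im=np.zeros((360,800,3),np.uint8);im[:,:480]=np.clip(a*1.5,0,255);im[:350,480:]=np.clip(b*1.5,0,255);cv2.imwrite('pics/t3.png',im)
for X,k in((C,m),(Cs,ms)):
    if X is None: continue
    q=X[k]; q=q[~np.isnan(q[:,0])]; q=q[q[:,2]>np.median(q[:,2])-5]; A=np.c_[q[:,:2]-q[:,:2].mean(0),np.ones(len(q))]; print(np.round(np.linalg.lstsq(A,q[:,2],rcond=None)[0],3),np.round(q.mean(0),1))
E
```

```text
15.88 [621.  -74.3 121. ] 47.1 [ 0.  -0.2  0.4]
side 179 205 223 125 136 [[464.9, 176.3, 58.6], [483.5, 191.0, 66.9], [501.9, 216.1, 68.8]]
top 498 124 149 222 247 [[464.1, 181.3, 12.4], [484.4, 201.8, 69.4], [506.0, 227.5, 72.1]]
[-1.9000e-02  1.9000e-02  6.9501e+01] [485.  201.6  69.5]
[0.0000e+00 5.9000e-02 6.6636e+01] [483.5 194.6  66.6]
```

View pics/t3.png

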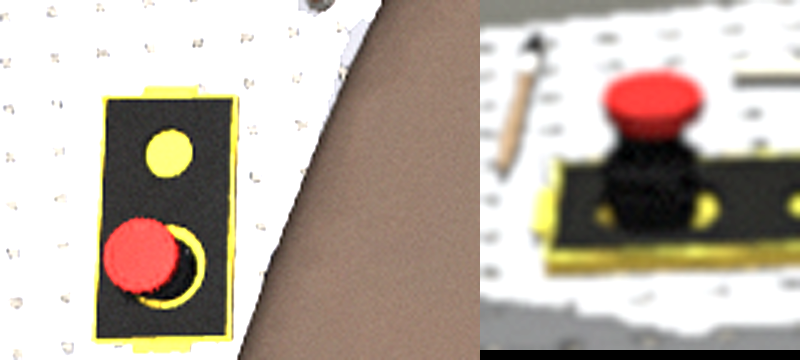

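Cap is level and fully down (top at about 71 mm). Now the white objective.

Request:
servo_tool(commands="0 0 0 0 2 1.5 115;0 0 0 30 2 1.5 115;0 0 0 60 2 1.5 115;0 0 0 85 2 1.5 115;0 0 0 105 2 1.5 115;0 0 0 115 2 1.5 115;0 0 0 119 2 1.5 115;0 0 0 119 2 1.5 115;0 0 0 119 2 1.5 115;0 0 0 119 2 1.5 115")

```text
time: 16.82
tcp_pos: [625.3, -76.9, 4.8]
eef_rot: [[0.003, 1.0, -0.001], [-0.001, -0.001, -1.0], [-1.0, 0.003, 0.001]]
wrist_force: [-1.3, 0.3, -0.7]
grip_width: 46.8
```

```bash
python3 - <<'E'
from h import *
st(); tip(622,-130,-40)
E
```

```text
16.82 [625.3 -76.9   4.8] 46.8 [-1.3  0.3 -0.7]
0 33 [-124.8, -91.6, -67.3] | 5 6 [-87.0, -85.9, -81.1] | 10 8 [-85.5, -83.5, -78.5] | 15 9 [-106.1, -85.0, -64.6] | 20 23 [-109.7, -83.9, -53.0] | 25 38 [-113.8, -83.7, -52.1] | 30 48 [-115.1, -82.0, -51.3] | 35 40 [-115.6, -93.5, -52.4] | 40 43 [-116.5, -107.7, -50.0] | 45 37 [-115.9, -109.7, -51.8] | 50 16 [-115.8, -108.1, -51.8] | 55 12 [-109.9, -51.2, -48.8] | 60 8 [-112.1, -53.4, -50.1] | 65 15 [-114.2, -101.1, -49.9] | 70 12 [-129.7, -117.2, -54.6] | 75 21 [-129.7, -123.5, -100.0] | 80 8 [-117.7, -107.5, -59.7] | 85 16 [-129.0, -105.9, -96.4] | 90 7 [-122.5, -105.2, -95.1] | 95 7 [-120.7, -102.6, -97.3] | 100 10 [-107.1, -104.9, -101.0] | 105 14 [-112.1, -107.2, -98.3] |
```

Request:
servo_tool(commands="0 0 0 2 0 0 115;0 0 0 3 0 0 130;0 0 0 3 0 0 150;0 0 0 3 0 0 170;0 0 0 3 0 0 200;0 0 0 3 0 0 230;0 0 0 3 0 0 230;0 0 0 3 0 0 230;0 0 0 3 0 0 230")

```text
time: 17.62
tcp_pos: [624.1, -76.6, 0.1]
eef_rot: [[0.001, 1.0, -0.001], [-0.0, -0.001, -1.0], [-1.0, 0.001, 0.0]]
wrist_force: [0.3, 0.1, 3.7]
grip_width: 22.3
```

Request:
servo_tool(commands="0 0 0 -5 0 0 230;0 0 0 -25 0 0 230;0 0 0 -55 0 0 230;0 0 0 -85 -3 -10 230;0 0 0 -105 -9 -36 230;0 0 0 -110 -16 -70 230;0 0 0 -110 -24 -105 230;0 0 0 -110 -32 -140 230;0 0 0 -110 -40 -175 230;0 0 0 -110 -48 -210 230;0 0 0 -110 -56 -240 230;0 0 0 -110 -62 -262 230")

```text
time: 18.62
tcp_pos: [560.2, 187.7, 109.1]
eef_rot: [[-0.002, 1.0, 0.001], [0.0, 0.001, -1.0], [-1.0, -0.002, -0.0]]
wrist_force: [0.6, -0.1, -1.8]
grip_width: 22.2
```

Request:
servo_tool(commands="0 0 0 0 0 -9 230;0 0 0 15 0 -9 230;0 0 0 35 0 -9 230;0 0 0 50 0 -9 230;0 0 0 60 0 -9 230;0 0 0 60 0 -9 230;0 0 0 60 0 -9 230;0 0 0 60 0 -9 230")

```text
time: 19.28
tcp_pos: [562.9, 194.2, 50.7]
eef_rot: [[0.002, 1.0, -0.001], [0.0, -0.001, -1.0], [-1.0, 0.002, -0.0]]
wrist_force: [-0.4, -0.4, -0.8]
grip_width: 22.4
```

```bash
python3 - <<'E'
from h import *
st(); 
p,d=r.grab_frame('side'); C=cloud('side',d)
cv2.imwrite('pics/t4.png',cv2.resize(np.clip(p[90:190,185:310,::-1]*1.6,0,255).astype(np.uint8),(750,600),interpolation=2))
E
```

```text
19.28 [562.9 194.2  50.7] 22.4 [-0.4 -0.4 -0.8]
```

View pics/t4.png

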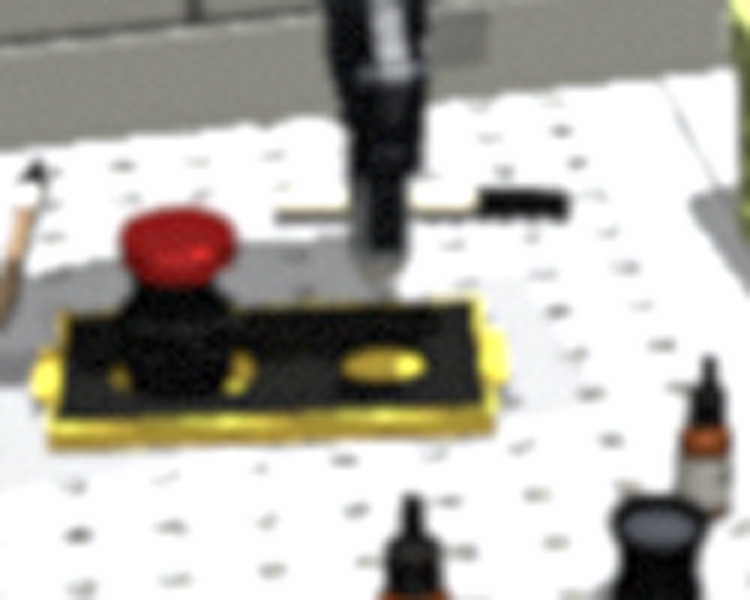

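The objective is upright and lined up with the pocket (col 383 in the crop for both). Now lower and release.

Request:
servo_tool(commands="0 0 0 12 0 0 230;0 0 0 25 0 0 230;0 0 0 35 0 0 230;0 0 0 41 0 0 230;0 0 0 44 0 0 230;0 0 0 45 0 0 230;0 0 0 45.5 0 0 230;0 0 0 45.5 0 0 230")

```text
time: 20.0
tcp_pos: [562.2, 194.5, 4.2]
eef_rot: [[0.001, 1.0, -0.001], [0.0, -0.001, -1.0], [-1.0, 0.001, -0.0]]
wrist_force: [0.9, -0.2, -1.0]
grip_width: 22.5
```

Request:
servo_tool(commands="0 0 0 0.5 0 0 230;0 0 0 1 0 0 230;0 0 0 1 0 0 230")

```text
time: 20.25
tcp_pos: [562.5, 194.6, 4.1]
eef_rot: [[0.001, 1.0, -0.001], [0.0, -0.001, -1.0], [-1.0, 0.001, -0.0]]
wrist_force: [-2.5, 0.1, 5.4]
grip_width: 22.7
```

Request:
servo_tool(commands="0 0 0 0 0 0 200;0 0 0 0 0 0 160;0 0 0 0 0 0 115;0 0 0 0 0 0 115;0 0 0 0 0 0 115;0 0 0 -25 0 0 115;0 0 0 -60 0 0 115;0 0 0 -95 0 10 115;0 0 0 -120 -3 40 115;0 0 0 -123 -6 78 115;0 0 0 -123 -9 116 115;0 0 0 -123 -12 155 115")

```text
time: 21.25
tcp_pos: [550.2, 38.3, 127.4]
eef_rot: [[0.003, 1.0, 0.001], [-0.0, 0.001, -1.0], [-1.0, 0.003, 0.0]]
wrist_force: [0.4, -0.9, -0.8]
grip_width: 46.8
```

Request:
servo_tool(commands="0 0 0 0 -3 30 115;0 0 0 0 -5 55 115;0 0 0 0 -5 67 115;0 0 0 0 -5 67 115;0 0 0 0 -5 67 115;0 0 0 0 -5 67 115")

```text
time: 21.75
tcp_pos: [544.9, -26.4, 126.1]
eef_rot: [[-0.0, 1.0, 0.0], [0.001, 0.0, -1.0], [-1.0, -0.0, -0.001]]
wrist_force: [0.2, 0.8, -0.3]
grip_width: 47.0
```

```bash
python3 - <<'E'
from h import *
st(); 
p,d=r.grab_frame('side'); C=cloud('side',d)
m=(C[:,:,2]>16)&(C[:,:,2]<60)&(abs(C[:,:,0]-562)<22)&(abs(C[:,:,1]-194)<25)
v,u=np.nonzero(m); q=C[m]
print(len(q),u.min(),u.max(),v.min(),v.max(),np.round(np.percentile(q,[2,50,98],axis=0),1).tolist())
for z in range(15,50,5):
    k=q[abs(q[:,2]-z)<2.5]
    if len(k): print(z,np.round([k[:,0].min(),k[:,0].max(),k[:,1].min()],1))
E
```

```text
21.75 [544.9 -26.4 126.1] 47.0 [ 0.2  0.8 -0.3]
48 244 249 138 148 [[551.2, 178.8, 16.6], [556.1, 185.1, 26.7], [562.7, 193.9, 38.7]]
15 [551.5 557.8 183.4]
20 [551.2 562.3 178.2]
25 [551.3 562.6 180.4]
30 [551.1 562.7 181.6]
35 [554.8 560.9 183.7]
40 [554.1 554.9 187.7]
```

Request:
servo_tool(commands="0 0 0 0 0.5 1 115;0 0 0 25 0.5 1 115;0 0 0 50 0.5 1 115;0 0 0 75 0.5 1 115;0 0 0 95 0.5 1 115;0 0 0 107 0.5 1 115;0 0 0 112 0.5 1 115;0 0 0 112 0.5 1 130;0 0 0 112 0.5 1 150;0 0 0 112 0.5 1 180;0 0 0 112 0.5 1 220;0 0 0 112 0.5 1 220")

```text
time: 22.8
tcp_pos: [546.7, -28.7, 15.8]
eef_rot: [[0.003, 1.0, -0.001], [-0.0, -0.001, -1.0], [-1.0, 0.003, 0.0]]
wrist_force: [0.4, 1.0, 1.9]
grip_width: 26.8
```

Request:
servo_tool(commands="0 0 0 0 0 0 220;0 0 0 0 0 0 220;0 0 0 0 0 0 220")

```text
time: 23.05
tcp_pos: [546.7, -28.7, 15.8]
eef_rot: [[0.003, 1.0, -0.001], [-0.0, -0.001, -1.0], [-1.0, 0.003, 0.0]]
wrist_force: [0.3, 1.3, 5.4]
grip_width: 26.9
```

Request:
servo_tool(commands="0 0 0 -5 0 0 220;0 0 0 -25 0 0 220;0 0 0 -55 0 0 220;0 0 0 -80 1 10 220;0 0 0 -95 4 35 220;0 0 0 -95 8 68 220;0 0 0 -95 12 102 220;0 0 0 -95 15 136 220;0 0 0 -95 18 170 220;0 0 0 -95 21 202 220;0 0 0 -95 22 225 220;0 0 0 -95 22.5 235.5 220")

```text
time: 24.05
tcp_pos: [566.9, -267.1, 108.8]
eef_rot: [[-0.001, 1.0, -0.003], [-0.001, -0.003, -1.0], [-1.0, -0.001, 0.001]]
wrist_force: [-0.8, -0.1, -0.4]
grip_width: 26.1
```

Request:
servo_tool(commands="0 0 0 10 0 0 220;0 0 0 30 0 0 220;0 0 0 50 0 0 220;0 0 0 60 0 0 220;0 0 0 60 0 0 220;0 0 0 60 0 0 220;0 0 0 60 0 0 220")

```text
time: 24.63
tcp_pos: [568.3, -263.6, 50.2]
eef_rot: [[0.001, 1.0, 0.0], [-0.001, 0.0, -1.0], [-1.0, 0.001, 0.001]]
wrist_force: [0.3, -0.3, 0.2]
grip_width: 26.7
```

```bash
python3 - <<'E'
from h import *
st(); 
p,d=r.grab_frame('side')
cv2.imwrite('pics/t5.png',cv2.resize(np.clip(p[200:330,190:350,::-1]*1.6,0,255).astype(np.uint8),(738,600),interpolation=2))
E
```

```text
24.63 [ 568.3 -263.6   50.2] 26.7 [ 0.3 -0.3  0.2]
```

View pics/t5.png

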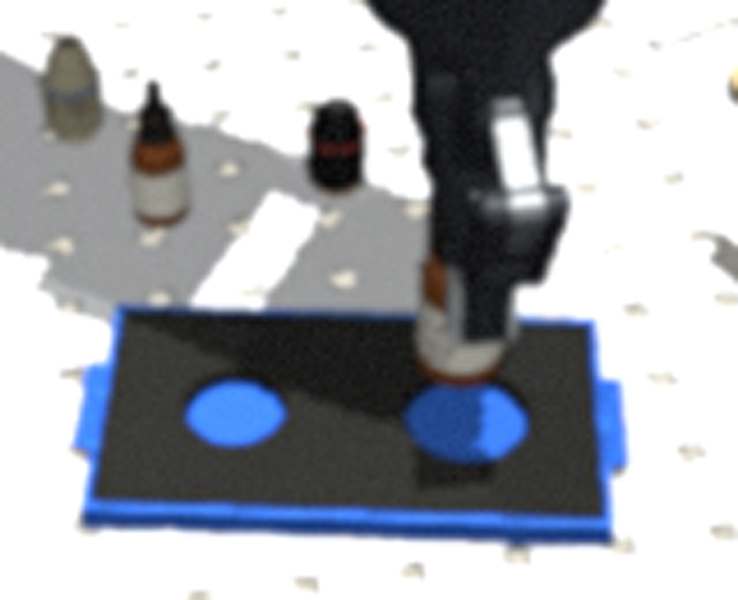

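The bottle is upright above its pocket, slightly toward -x (crop col 459 against 467). I'll shift +1.5 mm and lower.

Request:
servo_tool(commands="0 0 0 8 1.5 0 220;0 0 0 18 1.5 0 220;0 0 0 25 1.5 0 220;0 0 0 28 1.5 0 220;0 0 0 29.5 1.5 0 220;0 0 0 30 1.5 0 220;0 0 0 30 1.5 0 220;0 0 0 30 1.5 0 220")

```text
time: 25.35
tcp_pos: [568.6, -263.4, 19.9]
eef_rot: [[-0.003, 1.0, -0.001], [0.002, -0.001, -1.0], [-1.0, -0.003, -0.002]]
wrist_force: [-3.5, 2.7, 5.5]
grip_width: 26.5
```

Request:
servo_tool(commands="0 0 0 0.7 0 0 220;0 0 0 1.3 0 0 220;0 0 0 1.3 0 0 220;0 0 0 1.3 0 0 220")

```text
time: 25.68
tcp_pos: [568.8, -263.5, 19.8]
eef_rot: [[-0.003, 1.0, -0.001], [0.002, -0.001, -1.0], [-1.0, -0.003, -0.002]]
wrist_force: [-5.0, 4.3, 11.1]
grip_width: 26.8
```

Contact is at grasp height + 4 mm, so the bottle is on the pocket floor. Release, rise, and go to the cream objective.

Request:
servo_tool(commands="0 0 0 -0.8 0 0 220;0 0 0 -0.8 0 0 190;0 0 0 -0.8 0 0 150;0 0 0 -0.8 0 0 115;0 0 0 -0.8 0 0 115;0 0 0 -0.8 0 0 115;0 0 0 -25 0 0 115;0 0 0 -60 0 0 115;0 0 0 -95 0 0 115;0 0 0 -107 -15 -20 115;0 0 0 -107 -40 -55 115;0 0 0 -107 -65 -92 115")

```text
time: 26.68
tcp_pos: [507.2, -176.1, 126.7]
eef_rot: [[0.004, 1.0, -0.003], [-0.002, -0.003, -1.0], [-1.0, 0.004, 0.002]]
wrist_force: [0.1, 1.3, 0.4]
grip_width: 47.2
```

Request:
servo_tool(commands="0 0 0 0 -20 -30 115;0 0 0 0 -40 -65 115;0 0 0 0 -53 -85 115;0 0 0 0 -58 -94 115;0 0 0 0 -58 -94 115;0 0 0 0 -58 -94 115;0 0 0 0 -58 -94 115")

```text
time: 27.27
tcp_pos: [449.9, -82.8, 125.5]
eef_rot: [[0.001, 1.0, -0.001], [-0.001, -0.001, -1.0], [-1.0, 0.001, 0.001]]
wrist_force: [-0.5, -0.3, 0.5]
grip_width: 47.1
```

```bash
python3 - <<'E'
from h import *
st(); 
for n in('side','top'):
    p,d=r.grab_frame(n); C=cloud(n,d)
    m=(C[:,:,2]>16)&(C[:,:,2]<110)&(abs(C[:,:,0]-569)<30)&(abs(C[:,:,1]+264)<30); q=C[m]
    if len(q)<5: print(n,len(q)); continue
    print(n,len(q),np.round(np.percentile(q,[2,50,98],axis=0),1).tolist())
    for z in range(20,90,15):
        k=q[abs(q[:,2]-z)<4]
        if len(k): print(z,np.round([k[:,0].min(),k[:,0].max(),k[:,1].min(),k[:,1].max()],1))
E
```

```text
27.27 [449.9 -82.8 125.5] 47.1 [-0.5 -0.3  0.5]
side 554 [[552.6, -277.7, 18.0], [564.0, -271.6, 47.2], [577.8, -260.0, 85.5]]
20 [ 552.3  578.6 -278.6 -264. ]
35 [ 552.   577.9 -278.2 -263.8]
50 [ 554.   578.8 -276.7 -255.2]
65 [ 556.   575.6 -273.7 -254. ]
80 [ 561.6  569.7 -268.6 -262.7]
top 225 [[553.3, -270.8, 18.9], [563.0, -256.1, 50.4], [576.7, -247.7, 88.2]]
20 [ 553.1  575.2 -265.1 -247.3]
35 [ 553.2  574.8 -265.6 -247.2]
50 [ 554.3  579.1 -271.6 -248.5]
65 [ 557.2  577.2 -271.  -251.9]
80 [ 562.6  569.7 -262.4 -256.9]
```

Bottle is vertical, top at about 90 mm. Now the cream objective.

Request:
servo_tool(commands="0 0 0 0 -4.5 -5.8 115;0 0 0 20 -4.5 -5.8 115;0 0 0 50 -4.5 -5.8 115;0 0 0 80 -4.5 -5.8 115;0 0 0 105 -4.5 -5.8 115;0 0 0 118 -4.5 -5.8 115;0 0 0 123 -4.5 -5.8 115;0 0 0 124 -4.5 -5.8 115;0 0 0 124 -4.5 -5.8 115;0 0 0 124 -4.5 -5.8 115")

```text
time: 28.2
tcp_pos: [445.4, -76.3, 2.2]
eef_rot: [[0.002, 1.0, -0.001], [-0.001, -0.001, -1.0], [-1.0, 0.002, 0.001]]
wrist_force: [0.5, -1.0, 0.2]
grip_width: 47.0
```

```bash
python3 - <<'E'
from h import *
st()
p,d=r.grab_frame('side')
cv2.imwrite('pics/t6.png',cv2.resize(np.clip(p[170:260,150:270,::-1]*1.6,0,255).astype(np.uint8),(720,540),interpolation=2))
E
```

```text
28.2 [445.4 -76.3   2.2] 47.0 [ 0.5 -1.   0.2]
```

View pics/t6.png

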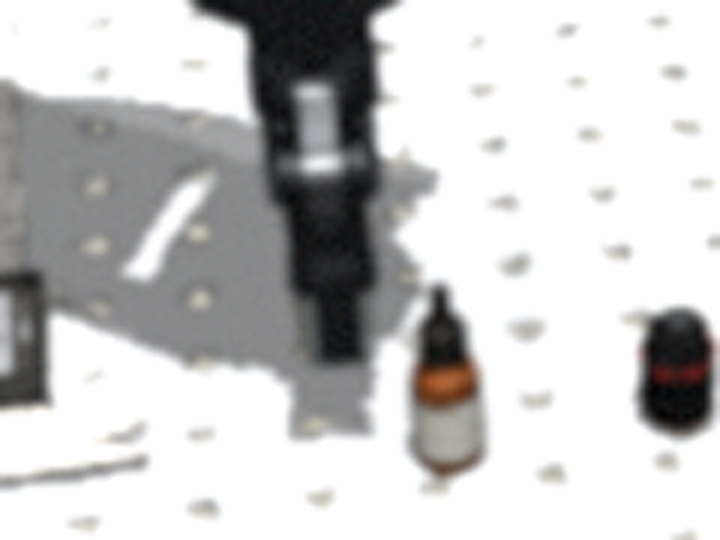

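The objective is hidden between the fingers (finger at col 335). Now close.

Request:
servo_tool(commands="0 0 0 1 0 0.5 130;0 0 0 1 0 0.5 150;0 0 0 1 0 0.5 170;0 0 0 1 0 0.5 200;0 0 0 1 0 0.5 230;0 0 0 1 0 0.5 230;0 0 0 1 0 0.5 230;0 0 0 1 0 0.5 230")

```text
time: 28.92
tcp_pos: [444.6, -76.2, 0.7]
eef_rot: [[0.0, 1.0, -0.001], [0.0, -0.001, -1.0], [-1.0, 0.0, -0.0]]
wrist_force: [-2.0, 2.2, 6.3]
grip_width: 22.4
```

Request:
servo_tool(commands="0 0 0 -5 0 0 230;0 0 0 -25 0 0 230;0 0 0 -55 0 0 230;0 0 0 -85 0 0 230;0 0 0 -108 3 10 230;0 0 0 -110 11 40 230;0 0 0 -110 20 75 230;0 0 0 -110 29 110 230;0 0 0 -110 38 142 230;0 0 0 -110 44 162 230;0 0 0 -110 46 172 230;0 0 0 -110 46 172 230")

```text
time: 29.92
tcp_pos: [490.1, -249.9, 109.7]
eef_rot: [[-0.0, 1.0, -0.003], [-0.0, -0.003, -1.0], [-1.0, -0.0, 0.0]]
wrist_force: [-0.1, -0.1, -1.2]
grip_width: 22.5
```

Request:
servo_tool(commands="0 0 0 10 0 0 230;0 0 0 30 0 0 230;0 0 0 50 0 0 230;0 0 0 65 0 0 230;0 0 0 70 0 0 230;0 0 0 70 0 0 230;0 0 0 70 0 0 230;0 0 0 70 0 0 230")

```text
time: 30.58
tcp_pos: [490.8, -248.2, 41.1]
eef_rot: [[0.002, 1.0, -0.0], [-0.001, -0.0, -1.0], [-1.0, 0.002, 0.001]]
wrist_force: [0.7, -0.4, -0.3]
grip_width: 22.2
```

```bash
python3 - <<'E'
from h import *
st()
p,d=r.grab_frame('side');C=cloud('side',d)
m=(C[:,:,2]>33)&(C[:,:,2]<55)&(abs(C[:,:,0]-490)<25)&(abs(C[:,:,1]+255)<30)
for z in range(35,56,4):
    k=C[m];k=k[abs(k[:,2]-z)<2.5]
    if len(k): print(z,len(k),np.round([k[:,0].min(),k[:,0].max(),k[:,1].min(),np.median(k[:,1])],1))
E
```

```text
30.58 [ 490.8 -248.2   41.1] 22.2 [ 0.7 -0.4 -0.3]
39 10 [ 483.2  497.  -259.2 -258.3]
43 9 [ 479.   495.2 -261.1 -259.9]
47 3 [ 478.9  480.4 -253.8 -253.8]
51 13 [ 479.1  500.7 -268.  -266.5]
55 7 [ 479.2  499.2 -267.9 -266.5]
```

Request:
servo_tool(commands="0 0 0 10 0 0 230;0 0 0 20 0 0 230;0 0 0 28 0 0 230;0 0 0 33 0 0 230;0 0 0 35 0 0 230;0 0 0 35.5 0 0 230;0 0 0 35.5 0 0 230;0 0 0 35.5 0 0 230")

```text
time: 31.3
tcp_pos: [489.3, -247.6, 4.7]
eef_rot: [[-0.003, 1.0, -0.001], [0.002, -0.001, -1.0], [-1.0, -0.003, -0.002]]
wrist_force: [-3.5, 3.2, 7.5]
grip_width: 22.8
```

Request:
servo_tool(commands="0 0 0 0.6 0 0 230;0 0 0 1.2 0 0 230;0 0 0 1.2 0 0 230;0 0 0 1.2 0 0 230")

```text
time: 31.63
tcp_pos: [489.4, -247.7, 4.7]
eef_rot: [[-0.004, 1.0, -0.0], [0.003, -0.0, -1.0], [-1.0, -0.004, -0.003]]
wrist_force: [-5.8, 4.4, 13.1]
grip_width: 22.4
```

Contact is at grasp height + 4, so it is on the floor. Release, rise, and move clear for the final check.

Request:
servo_tool(commands="0 0 0 -0.8 0 0 230;0 0 0 -0.8 0 0 190;0 0 0 -0.8 0 0 150;0 0 0 -0.8 0 0 115;0 0 0 -0.8 0 0 115;0 0 0 -0.8 0 0 115;0 0 0 -25 0 0 115;0 0 0 -60 0 0 115;0 0 0 -95 0 0 115;0 0 0 -130 0 0 115;0 0 0 -160 -10 25 115;0 0 0 -180 -25 60 115")

```text
time: 32.63
tcp_pos: [467.3, -306.9, 186.7]
eef_rot: [[0.004, 1.0, 0.004], [-0.003, 0.004, -1.0], [-1.0, 0.004, 0.003]]
wrist_force: [1.0, -0.6, 0.0]
grip_width: 47.2
```

Request:
servo_tool(commands="0 0 0 -10 -20 38 115;0 0 0 -20 -40 76 115;0 0 0 -20 -60 114 115;0 0 0 -20 -80 150 115;0 0 0 -20 -100 185 115;0 0 0 -20 -110 215 115;0 0 0 -20 -115 240 115;0 0 0 -20 -115 240 115;0 0 0 -20 -115 240 115")

```text
time: 33.38
tcp_pos: [349.5, -548.0, 201.8]
eef_rot: [[-0.0, 1.0, -0.003], [0.001, -0.003, -1.0], [-1.0, -0.0, -0.001]]
wrist_force: [0.1, -0.0, -0.7]
grip_width: 47.1
```

```bash
python3 - <<'E'
from h import *
st()
F={n:r.grab_frame(n) for n in('top','side')}
T={'yobj':(562.3,194.6,46),'eyep+cap':(482.6,202.2,71),'bobj':(490.5,-248.3,50),'oil':(568.7,-264.3,90),'red':(546,-126,40),'loupe':(637,15,40)}
for n in F:
    C=cloud(n,F[n][1])
    for k,(x,y,z) in T.items():
        m=(C[:,:,2]>16)&(C[:,:,2]<z+8)&(abs(C[:,:,0]-x)<32)&(abs(C[:,:,1]-y)<32);q=C[m]
        if len(q)>5:
            zt=np.percentile(q[:,2],97);t=q[q[:,2]>zt-4];b=q[q[:,2]<28];f=lambda w:np.round((np.percentile(w[:,:2],3,axis=0)+np.percentile(w[:,:2],97,axis=0))/2,1) if len(w)>3 else None
            print(n,k,len(q),'ztop',round(float(zt),1),'want',z,'top',f(t),'base',f(b))
        else: print(n,k,len(q))
a=F['top'][0][130:270,110:400,::-1];b=F['side'][0][120:330,140:340,::-1]
im=np.zeros((600,800,3),np.uint8);A=cv2.resize(a,(800,386),interpolation=2)
A=cv2.resize(a,(440,212),interpolation=2);B=cv2.resize(b,(360,378),interpolation=2)
im=np.zeros((600,800,3),np.uint8)
im[:212,:440]=A; im[:378,440:]=B
c=F['top'][0]
im[215:600,:220]=cv2.resize(c[165:270,110:170,::-1],(220,385),interpolation=2); im[215:600,222:442]=cv2.resize(c[145:250,328:388,::-1],(220,385),interpolation=2)
cv2.imwrite('pics/fin.png',np.clip(im*1.4,0,255).astype(np.uint8))
E
```

```text
33.38 [ 349.5 -548.   201.8] 47.1 [ 0.1 -0.  -0.7]
top yobj 137 ztop 45.7 want 46 top [563.8 194.2] base [560.2 190.2]
top eyep+cap 621 ztop 72.0 want 71 top [485.4 201.9] base [478.7 189.2]
top bobj 141 ztop 50.4 want 50 top [ 489.8 -246.9] base [ 488.6 -241.5]
top oil 222 ztop 87.5 want 90 top [ 567.  -260.9] base [ 564.1 -256.6]
top red 119 ztop 39.5 want 40 top [ 546.4 -123.3] base [ 546.9 -123.3]
top loupe 244 ztop 40.3 want 40 top [637.1  15.4] base [624.1  14.5]
side yobj 105 ztop 42.5 want 46 top [562.4 192.1] base [562.1 185.2]
side eyep+cap 500 ztop 68.2 want 71 top [484.9 199.3] base [481.4 188.1]
side bobj 276 ztop 47.1 want 50 top [ 489.4 -249.9] base [ 489.  -257.6]
side oil 554 ztop 84.4 want 90 top [ 565.9 -263.5] base [ 565.5 -271.5]
side red 164 ztop 36.1 want 40 top [ 545.6 -128.4] base [ 545.7 -130.9]
side loupe 235 ztop 37.3 want 40 top [636.1  13. ] base [634.6   5.8]
```

View pics/fin.png

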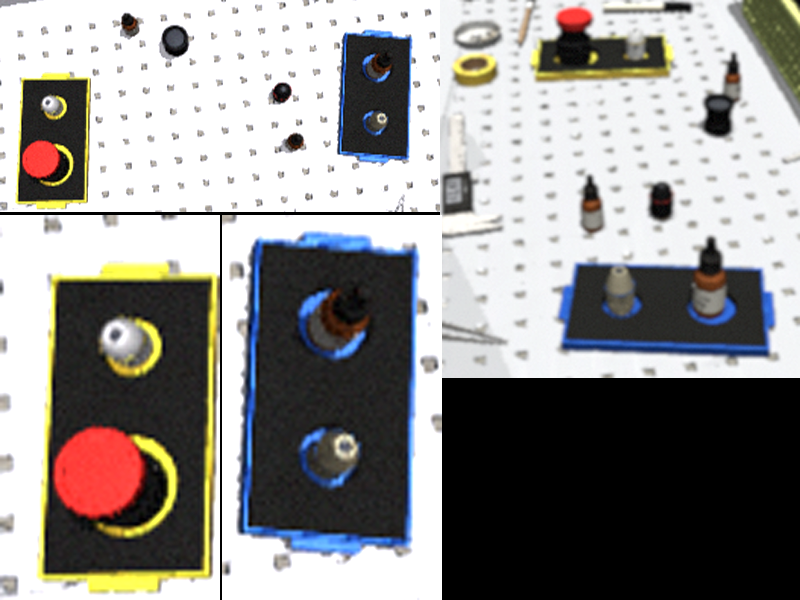

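All four items stand upright in their pockets, and the cap is level on the eyepiece. The red-ring objective and the loupe are where they were. The gripper touches nothing, so I'll hand in.

```bash
python3 -c "
from workcell import r
print(r.job_done())"
```

```text
the job is handed in; nothing more can be done
None
```

Both kits are made up and handed in at about 33.4 s on the robot's clock. I placed the eyepiece in the yellow tray first and then put its cap on. After that came the white objective (yellow tray), the largest oil bottle and the cream objective (both blue tray).

**Last checks (both cameras):**
- **Position:** all four items stand upright in their pockets, each centred within about 3 mm. Measured heights are 42–46 mm for the white objective (46 expected), 47–50 mm for the cream objective (50 expected) and 84–88 mm for the bottle (90 expected). The side camera read about 3 mm low throughout.
- **Seating:** while still gripped, the bottle and both objectives met the pocket floor at about 4 mm above their pick-up height, as they should. The eyepiece was lowered to the matching height with no contact force seen, and its top then measured right.
- **Cap:** it met the tube at the expected height, and its top reads 68–72 mm (71 expected). The top view shows it tilted by no more than about 2°. The side view gave about 3°, on noisier data.
- **Bystanders:** the red-ring objective and the loupe are standing where they were.

**Disagreements:**
- **Tip height:** the fingertips were roughly 20 mm higher than the reported tool position implied. My first two grips on the eyepiece were therefore too high, and I redid them lower before lifting.
- **Jaw opening:** the reported opening ran about 2.5 mm under the true diameters.
- **Top-view oil bottle:** it read 87.5 mm in the last check but about 88–90 mm earlier. I put this down to few readings on its thin tip.

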